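# Zero the drive dial, then hold the carousel's index plunger out

## Robot

A 6-joint arm with a two-finger parallel gripper is mounted at the origin on a cart in front of the work surface, level with it; the furniture and walls round the work are solid. World frame = base frame: x ahead of the robot, y to its left, z up, the work surface at z = 0. Lengths are in m, angles in rad, forces in N, time in s.
With the tool pointing down it reaches from about 0.25 to 0.775 m from the base axis. Payload 8.9 kg.
Tool frame: the origin (TCP) lies on the centre line of the jaws, within the pads' length; the fingertips stand bot.nose_length ahead of it and the grasp point (between the pads) lies 5 mm behind it (bot.nose_length is the distance from the TCP to the fingertips, in m); x points along the fingers, y is the direction in which the jaws open and shut, and the axes are right-handed (so a half turn about x gives the same grasp; the last joint's range is limited). The gripper opens to 85 mm and grips with 20 to 120 N. Pads are 22 mm wide; open, the fingers measure 114 mm over their backs; the gripper's body (76 mm by 85 mm) begins 54 mm behind the grasp point. The pads swing forward as they close: fully open they stand 13 mm farther back than shut.
Start: joints at [1.095, 0.291, -0.153, 1.127, 0, 1.431], TCP at [0.173, 0.496, 0.245] pointing down, gripper open.
Joint ranges: [-2.52, 2.52], [-0.91, 1.74], [-1.3, 1.37], [-1.96, 2.02], [-1.52, 1.47], [-3.14, 3.14]. Speed limits (rad/s): [2.22, 2.22, 2.79, 3.14, 3.14, 3.14].

## Interface

Orientations are given as a unit quaternion [x, y, z, w].
In Python, from workcell import bot, optics gives the robot as it stands.
- The arm moves only by the tool step_arm, never from a script. Its argument "motion" is a list of rows, each an object with "travel": the shift along the tool's x, y, z in mm, a list of three; "twist": the turn, a rotation vector about the tool's x, y, z in degrees, a list of three; "hand": the closure in counts, from 0 (fully open) to 255 (shut). A call has 1 to 8 rows; each row is the pose to reach, as a shift and turn from the pose commanded when the call began, along the tool's axes at that moment; what a row does not reach only later rows make up. A row lasts 1/10 s, in which the tool goes at most 50 mm and 8.59 degrees, less where a joint would pass 70% of its speed; a pose out of reach is approached as far as the arm can. A call with a gripper value outside its range is refused whole. The fingers move at their own pace and stop on an object; the grip force is fixed at half the most. Time passes only in rows, so rows that repeat a pose let the fingers close. It gives the time, the measured TCP pose, the force and the opening at its end, in the units of the state.
- bot.observe(): the state, without advancing time (a new reading comes with each control period).
- optics.get_image(name): name is "side" or "top" or "wrist"; returns a dict with "img" (400x640x3 uint8, red, green, blue), "fx", "fy", "cx", "cy" (pixels), "distortion" ([k1, k2, p1, p2, k3] as OpenCV has them; the pictures are not rectified), "world_from_camera" (4x4, takes a point from camera to world coordinates). Camera axes: x right, y up, looking along -z (the intrinsics and any distortion apply to the point x, -y, -z); pixel columns grow to the right and rows downward; lengths in m; the calibration is good to about 2 mm. A picture is of the moment at which its call begins. There is no depth.
- bot.hand_in(): hands the job in, once; it reports no verdict.
The state is a dict: "t": time; "joint_pos": joint angles; "qd": joint speeds; "tau": joint torques, N m; "eef_pos": TCP position; "orientation": TCP orientation; "contact_force": force on the tool from outside, world axes, zero at the start; "torque": the same for the moment, N m; "gripper_width": finger opening in m.
Only numpy, scipy, OpenCV 4.12 (cv2) and the standard library are available. Lean on these libraries where they do the work, as an engineer would, in place of code of your own. Each camera call takes 0.05 s, during which the arm holds its last target.

## Task

Free the sample carousel so that I can rotate it by hand: first turn the drive dial on its base plate until the pointer stands at the wide zero mark, which takes the load off the index pin. Only then pull the spring-loaded index plunger straight back to its stop, so that its nose is well clear of the seat hole in the carousel's rim, and keep it there: your program finishes while the gripper is still holding the plunger fully out, with the dial still at zero. Leave the bottle, the tape roll and the culture dish where they stand.

Things in the scene. Friction and masses are not known exactly. Their poses are not given: they have to be found in the camera images.
- stage: the indexing carousel unit, fixed to the bench: an aluminium base plate 140 (x) x 340 (y) x 12 mm high, turned up to 0.45 rad either way. Origin: centre of its underside; z up. On its centre line x = 0, along y: plunger knob (at the -y end), dark plunger housing (y = -95 to -69 mm, 36 mm wide, 66 mm high), round carousel, dial drum (at the +y end).
- carousel_top (a point): centre of the carousel's upper face, 60 mm above the bench at y = -10 mm of the stage. The carousel is a fixed aluminium disc of radius 50 mm, 20 mm thick, with a row of holes in its rim and some vials in it that reach 90 mm above the bench.
- zero_mark (a point): the wide black zero mark (6 mm wide, 12 mm long) of the scale on the dial drum, 39 mm from the dial's axis towards the stage's -x, 33 mm above the bench. The drum has a radius of 48 mm, its white scale face is 33 mm above the bench; the other marks, thin, are 15 degrees apart.
- dial_grip (a point): point on the dial's vertical axis, 59 mm above the bench, at y = +120 mm of the stage, inside the upright black bar grip: 42 mm long (along the pointer), 14 mm thick, z = 39 to 67 mm above the bench; below it a round skirt of radius 27 mm. Fingers take the bar across its thickness. The axes turn with the dial: -x is where the pointer points, y across the bar, z up.
- dial (a joint): angle of the drive dial in rad, 0 when the pointer is at the wide zero mark (the pointer then points along the stage's -x); it grows anticlockwise seen from above. Stops at -1.6 and 1.6; starts between 0.5 and 1.3. It has friction (about 0.06 N m) and stays where it is left.
- plunger (a joint): travel of the index plunger in m: 0 seated, 0.018 at its back stop. It is pulled along the stage's -y axis (away from the carousel). The nose is 10 mm deep in the seat hole when seated. The spring pulls back with about 5 N at 0 and 11 N at the stop, and shuts the plunger if let go.
- knob_grip (a point): centre of the plunger's pull knob, 50 mm above the bench and 118 mm from the stage's origin along its -y when seated; moves with the plunger; axes parallel to the stage's.
- pull_knob: the plunger's black pull knob, a round knob of 25 mm diameter and 26 mm length whose axis lies level along the stage's y; same origin as point knob_grip. There is 10 mm between its inner end and the housing when seated. Take it from above with the fingers on its two sides (closing along the stage's x).
- bottle: small bottle with a screw cap, 44 mm diameter, 85 mm high, standing loose behind the plate; origin at its underside. Bystander.
- tape_roll: roll of tape, 96 mm diameter, 25 mm high, lying loose behind the plate; origin at its underside. Bystander.
- dish: round culture dish, 62 mm diameter, 14 mm high, lying loose in front of the plate; origin at its underside. Bystander.

How it is judged:
On the way, in this order (a step that is already met when the one before it is completed fails the run):
1. the dial's pointer is at the zero mark, with the plunger still seated (value of joint dial between -0.1 and 0.1 rad and value of joint plunger below 0.003 m), for 0.3 s.
2. the plunger is pulled fully back, the dial still at zero (value of joint plunger above 0.0145 m and value of joint dial between -0.1 and 0.1 rad), for 0.3 s.
At the end, for the whole second after the job is handed in: the plunger is held by the gripper's fingers (more than 2 N on its knob, nothing else holding it) at least 14.5 mm back of its 18 mm travel, the dial is within 0.1 rad of zero, and the bottle, tape roll and dish are within 20 mm of where they stood (all of step 2 and contact force between the fingers and pull_knob above 2 N and contact force between each of bottle, tape_roll, dish and pull_knob below 0.5 N and distance of each of bottle, tape_roll, dish from where it was at the start of the episode below 0.02 m); the arm keeps its last pose, push and grip.
It fails at once if the plunger is drawn while the dial is off zero (value of joint plunger above 0.005 m and (value of joint dial above 0.12 rad or value of joint dial below -0.12 rad)).
It fails at once if the bottle, tape roll or dish is pushed away or tipped over (distance of any of bottle, tape_roll, dish from where it was at the start of the episode above 0.025 m or angle between bottle's own z axis and vertical above 0.5 rad).
It also fails if it takes over 40 s, if anything falls off the work surface, if the arm or the gripper's body presses on something with over 40 N, if the wrist force passes 120 N, or if a joint passes its speed limit or range.

## Working session

There is one attempt and no reset: what is moved stays moved. The work goes in short steps, Python scripts to look and compute and a tool call to move; the robot and the scene stay as the last step left them, time stands still between calls to the robot, and variables do not carry over. Pictures are saved under pics/ and viewed, and the job is handed in when it is done.

Besides the shell and the picture viewer there is one more tool, called after "Request:" as a command line: name --argument value ..., lists and objects as JSON in quotes. step_arm: Moves the arm, as the interface text tells. Its arguments: {"type":"object","properties":{"motion":{"type":"array"}},"required":["motion"]}

```bash
mkdir -p pics; ls
python3 - <<'E'
from workcell import bot, optics
import cv2
print(bot.observe()); print(bot.nose_length)
for n in ("top","side","wrist"):
    d=optics.get_image(n); cv2.imwrite(f"pics/{n}0.png",d["img"][:,:,::-1]); print(n,d["fx"],d["fy"],d["cx"],d["cy"],d["distortion"],d["world_from_camera"])
E
```

```text
pics
{'t': 0.0, 'joint_pos': array([ 1.09469769e+00,  2.91288572e-01, -1.54159770e-01,  1.12667336e+00,
       -1.34071430e-05,  1.43152332e+00]), 'qd': array([-0.00051777,  0.00034263, -0.00272276,  0.00090943,  0.00039808,
       -0.00174748]), 'tau': array([ 3.01181644e-03, -5.37146652e+01,  3.31375980e+01,  1.59773865e-02,
       -6.37286576e-05, -5.45296118e-06]), 'eef_pos': array([0.17329737, 0.49511946, 0.24471549]), 'orientation': array([ 0.11807565,  0.69723991, -0.1189717 ,  0.69696512]), 'contact_force': array([ 0.37982265, -0.03363404, -0.16319103]), 'torque': array([-0.01801706,  0.00627887, -0.06116612]), 'gripper_width': 0.0855534404536856}
0.014
top 431.863245250533 431.863245250533 319.19406627254455 199.2411632918696 [0.01235561 0.         0.         0.         0.        ] [[ 3.59942908e-03  9.96804021e-01 -7.98046895e-02  4.85511886e-01]
 [-9.99331180e-01  6.81435891e-04 -3.65613060e-02  1.89000494e-02]
 [-3.63900750e-02  7.98829143e-02  9.96139791e-01  9.84938661e-01]
 [ 0.00000000e+00  0.00000000e+00  0.00000000e+00  1.00000000e+00]]
side 512.3778874288021 512.3778874288021 319.0802021679908 196.5002407906681 [-0.07216503  0.          0.          0.          0.        ] [[ 0.95913137  0.16384083 -0.23070152  0.34888233]
 [-0.28290121  0.53846117 -0.79374207 -0.77551079]
 [-0.00582355  0.82656866  0.56280577  0.6326158 ]
 [ 0.          0.          0.          1.        ]]
wrist 336.1255400645638 336.1255400645638 319.60006485143083 203.426793494514 [0.00093039 0.         0.         0.         0.        ] [[ 3.31081032e-01 -9.00980431e-01 -2.80391892e-01  1.01412843e-01]
 [ 9.43602300e-01  3.16055997e-01  9.86068264e-02  5.18837087e-01]
 [-2.23282153e-04 -2.97225284e-01  9.54807353e-01  3.71829960e-01]
 [ 0.00000000e+00  0.00000000e+00  0.00000000e+00  1.00000000e+00]]
```

View pics/top0.png

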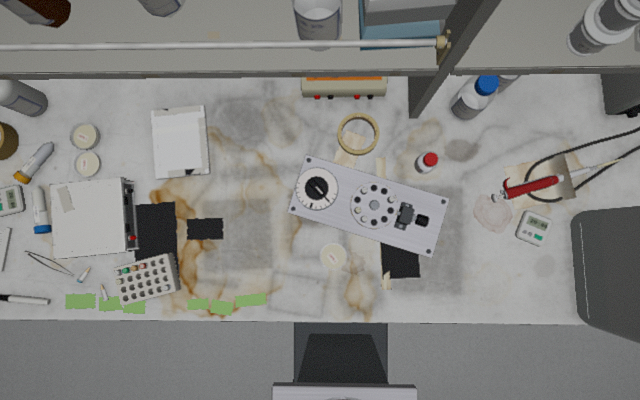

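View pics/side0.png

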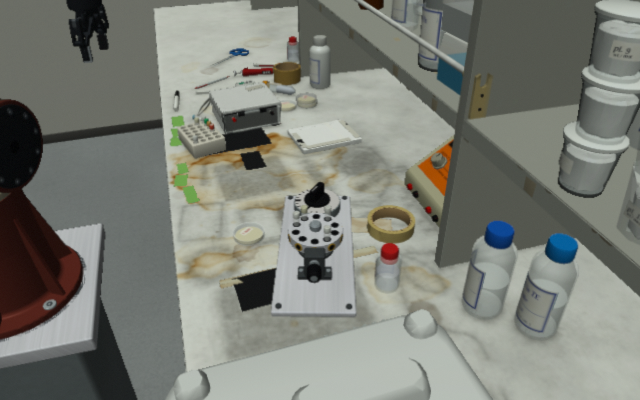

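The top picture shows the plate with corners near (310,155), (449,198), (430,257) and (290,212). The dial is near (317,187), the carousel near (374,206) and the knob near (422,221). The bottle is at (428,162), the tape at (358,134) and the dish at (333,257). Next I zoom in and measure.

```bash
cat > h.py <<'E'
import numpy as np, cv2
from workcell import bot, optics
def cam(n):
    d=optics.get_image(n); d["K"]=np.array([[d["fx"],0,d["cx"]],[0,d["fy"],d["cy"]],[0,0,1.]]); d["D"]=np.array(d["distortion"],float); d["T"]=np.array(d["world_from_camera"]); return d
def ray(d,uv,z):
    p=cv2.undistortPoints(np.array(uv,float).reshape(-1,1,2),d["K"],d["D"]).reshape(-1,2)
    c=np.c_[p[:,0],-p[:,1],-np.ones(len(p))]@d["T"][:3,:3].T; o=d["T"][:3,3]
    return o+c*((z-o[2])/c[:,2])[:,None]
def proj(d,P):
    P=np.atleast_2d(P); T=np.linalg.inv(d["T"]); q=P@T[:3,:3].T+T[:3,3]; q=q*[1,-1,-1]
    return cv2.projectPoints(q,np.zeros(3),np.zeros(3),d["K"],d["D"])[0].reshape(-1,2)
E
python3 - <<'E'
from h import *
d=cam("top"); im=d["img"][:,:,::-1].copy()
c=cv2.resize(im[145:275,280:460],None,fx=4.4,fy=4.4,interpolation=cv2.INTER_CUBIC); cv2.imwrite("pics/topz.png",c)
d=cam("side"); im=d["img"][:,:,::-1].copy()
c=cv2.resize(im[170:320,260:370],None,fx=4,fy=4,interpolation=cv2.INTER_CUBIC); cv2.imwrite("pics/sidez.png",c)
E
```

```text
(no output)
```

View pics/topz.png

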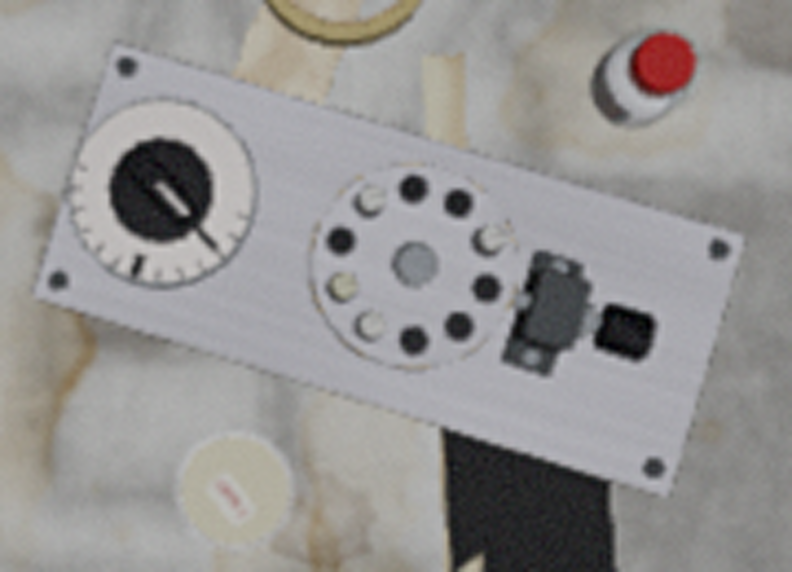

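View pics/sidez.png

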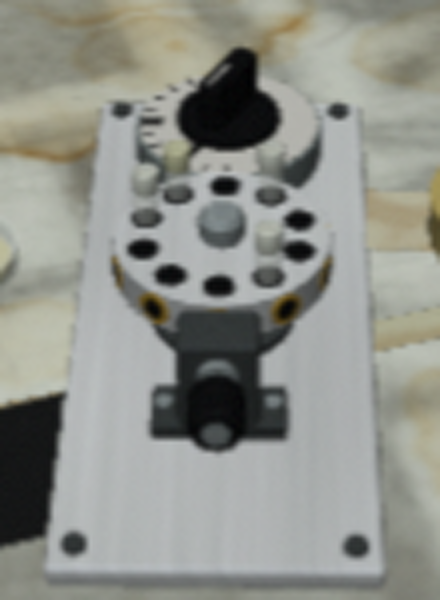

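The zoom shows the wide zero mark at zoom (137,267), the pointer line at (208,235), the plate corners, and the knob at (625,332). The dish, tape and bottle stand clear of the fingers. Next I turn these into positions.

```bash
cat > stage.py <<'E'
from h import *
def z2(p): return (np.array(p,float)+.5)/4.4-.5+[280,145]
E
python3 - <<'E'
from stage import *
d=cam("top")
C=ray(d,z2([(113,45),(745,235),(668,494),(38,295)]),.012)[:,:2]   # (+x,+y),(+x,-y),(-x,-y),(-x,+y)
S=ray(d,z2([(127,66),(719,249),(653,467),(58,280)]),.012)[:,:2]
for Q in (C,S):
    yd=(Q[0]+Q[3]-Q[1]-Q[2])/2; xd=(Q[0]+Q[1]-Q[2]-Q[3])/2
    print("centre",Q.mean(0),"len",np.linalg.norm(yd),np.linalg.norm(xd),"yaw",np.arctan2(-yd[0],yd[1]),np.arctan2(xd[1],xd[0]))
ct=S.mean(0)
hub=ray(d,z2([(415,263)]),.066)[0,:2]; zm=ray(d,z2([(137,267)]),.033)[0,:2]; pt=ray(d,z2([(208,235)]),.033)[0,:2]
drum=ray(d,z2([(162,193)]),.033)[0,:2]; knob=ray(d,z2([(625,332)]),.056)[0,:2]
print("hub",hub,"zero",zm,"ptr",pt,"drum",drum,"knob",knob)
yaw=np.arctan2(-(drum-knob)[0],(drum-knob)[1]);print("yaw knob-drum",yaw, np.linalg.norm(drum-knob))
# drum contour fit
hsv=cv2.cvtColor(d["img"],cv2.COLOR_RGB2HSV)
sd=cam("side")
def st(x,y,z,c,a): return [c[0]+x*np.cos(a)-y*np.sin(a),c[1]+x*np.sin(a)+y*np.cos(a),z]
c=C.mean(0)
for a in (-.28,yaw):
  P=[st(0,-.118,.05,c,a),st(0,.12,.033,c,a),st(-.039,.12,.033,c,a),st(0,-.01,.06,c,a)]
  print(a,np.round((proj(d,P)-[280,145]+.5)*4.4-.5),np.round((proj(sd,P)-[260,170]+.5)*4-.5))
E
```

```text
centre [ 0.55057371 -0.05471129] len 0.3356942177051056 0.13618355994638312 yaw -0.29998231326322794 -0.29354139961330056
centre [ 0.55132966 -0.05399864] len 0.3161193703782135 0.11607027647661551 yaw -0.30323800438259557 -0.3060965051868582
hub [ 0.54824881 -0.06374143] zero [0.54832841 0.07248036] ptr [0.56449072 0.0368232 ] drum [0.58571918 0.06005531] knob [ 0.51555589 -0.16567262]
yaw knob-drum -0.30136383297716923 0.23638102064814553
-0.28 [[628. 327.]
 [161. 197.]
 [139. 271.]
 [415. 265.]] [[223. 413.]
 [223. 121.]
 [147. 122.]
 [222. 234.]]
-0.30136383297716923 [[626. 332.]
 [162. 192.]
 [139. 266.]
 [415. 265.]] [[217. 413.]
 [228. 121.]
 [152. 121.]
 [222. 234.]]
```

```bash
cat >> stage.py <<'E'
from scipy.spatial.transform import Rotation as Rn
A=-.302; CT=np.array([.551,-.0543])
def st(x,y,z): return np.array([CT[0]+x*np.cos(A)-y*np.sin(A),CT[1]+x*np.sin(A)+y*np.cos(A),z])
def goal(P,yawdeg):
    "travel mm, twist deg in the tool frame to TCP P, tool x down, tool y at yaw (mod 180 nearest)"
    s=bot.observe(); R=Rn.from_quat(s["orientation"]); out=[]
    for k in (0,180):
        t=np.radians(yawdeg+k); x=np.array([0,0,-1.]); y=np.array([np.cos(t),np.sin(t),0]); G=Rn.from_matrix(np.c_[x,y,np.cross(x,y)])
        out.append((R.inv()*G).as_rotvec(degrees=True))
    return np.round(R.inv().apply(P-s["eef_pos"])*1000,1),[np.round(o,1) for o in out]
E
python3 - <<'E'
from stage import *
s=bot.observe(); print(Rn.from_quat(s["orientation"]).as_matrix().round(4))
D=st(0,.12,.15); print(D, np.array([.5645,.0368])-D[:2])
v=np.array([.5645,.0368])-D[:2]; b=np.degrees(np.arctan2(v[1],v[0])); print("bar",b)
print(goal(D,b+90))
d=cam("top")
b0=ray(d,z2([(627,95)]),.02)[0]; print("bottle",b0,"knob",st(0,-.118,.05)); 
r=b0[:2]-CT; print("bottle in stage",r@[np.cos(A),np.sin(A)],r@[-np.sin(A),np.cos(A)])
E
```

```text
[[-1.000e-04  3.305e-01  9.438e-01]
 [-2.000e-04  9.438e-01 -3.305e-01]
 [-1.000e+00 -2.000e-04 -0.000e+00]]
[0.58669163 0.06026922 0.15      ] [-0.02219163 -0.02346922]
bar -133.39728313053612
(array([  95.2, -274.1,  533.8]), [array([114.1,   0. ,   0. ]), array([-65.9,  -0. ,   0. ])])
bottle [ 0.63706575 -0.17565161  0.02      ] knob [ 0.51590323 -0.16695974  0.05      ]
bottle in stage 0.1182643618504826 -0.09026110075477266
```

Request:
step_arm --motion '[{"travel":[0,-274,534],"twist":[-66,0,0],"hand":0},{"travel":[0,-274,534],"twist":[-66,0,0],"hand":0},{"travel":[0,-274,534],"twist":[-66,0,0],"hand":0},{"travel":[0,-274,534],"twist":[-66,0,0],"hand":0},{"travel":[0,-274,534],"twist":[-66,0,0],"hand":0},{"travel":[0,-274,534],"twist":[-66,0,0],"hand":0},{"travel":[0,-274,534],"twist":[-66,0,0],"hand":0},{"travel":[0,-274,534],"twist":[-66,0,0],"hand":0}]'

```text
t: 1.2
eef_pos: [0.4157, 0.2426, 0.2456]
orientation: [-0.247, 0.662, 0.247, 0.663]
contact_force: [0.9, 0.2, -0.4]
gripper_width: 0.0852
```

Run:
```python
from stage import *
print(goal(st(0,.12,.15),136.6), bot.observe()["t"])
```

```text
(array([  95.6, -249.8,   10. ]), [array([-5.7,  0. ,  0. ]), array([174.3,   0. ,  -0. ])]) 1.2
```

Request:
step_arm --motion '[{"travel":[30,-240,10],"twist":[-5,0,0],"hand":60},{"travel":[60,-240,10],"twist":[-5,0,0],"hand":60},{"travel":[80,-240,10],"twist":[-5,0,0],"hand":60},{"travel":[90,-240,10],"twist":[-5,0,0],"hand":60},{"travel":[90,-240,10],"twist":[-5,0,0],"hand":60},{"travel":[90,-240,10],"twist":[-5,0,0],"hand":60},{"travel":[90,-240,10],"twist":[-5,0,0],"hand":60},{"travel":[90,-240,10],"twist":[-5,0,0],"hand":60}]'

```text
t: 2.0
eef_pos: [0.5778, 0.0688, 0.1557]
orientation: [-0.274, 0.652, 0.274, 0.652]
contact_force: [0.8, 0.1, 0.2]
gripper_width: 0.0652
```

Run:
```python
from stage import *
print(goal(st(0,.12,.056),136.6), bot.observe()["t"], bot.observe()["gripper_width"])
d=cam("wrist"); cv2.imwrite("pics/w1.png",d["img"][:,:,::-1])
print(proj(d,[st(0,.12,.067),st(-.039,.12,.033),st(0,.12,.033)]))
```

```text
(array([ 99.7, -12.3,   0.1]), [array([-1.,  0., -0.]), array([179.,  -0.,  -0.])]) 2.0 0.06519057055233028
[[302.84354211 217.52572718]
 [350.06577347 180.38326478]
 [304.85331373 202.72364791]]
```

View pics/w1.png

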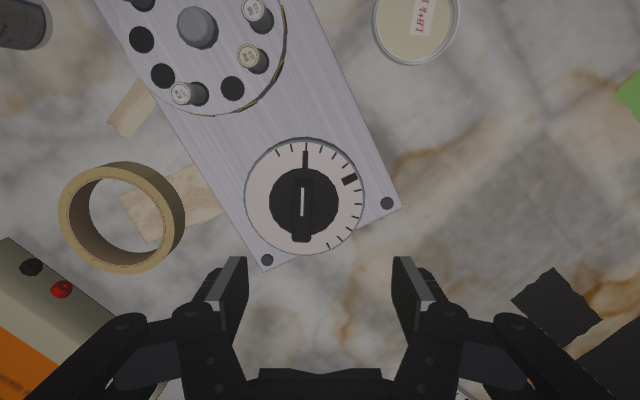

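The wrist view puts the zero mark at (350,179), and I predicted (350,180). The pointer is at (305,158) and the bar runs roughly vertical near x=302. I check the bar angle and centre from this view.

Run:
```python
from stage import *
d=cam("wrist")
def s(uv,z):
    r=ray(d,[uv],z)[0,:2]-CT; return np.array([r@[np.cos(A),np.sin(A)],r@[-np.sin(A),np.cos(A)]])
c=np.array([0,.12])
for n,uv,z in (("zero",(350,179),.033),("ptr",(305,158),.033),("line top",(303,188),.067),("line bot",(302,216),.067),("rim L",(244,197),.033),("rim R",(364,197),.033),("rim T",(304,138),.033)):
    q=s(uv,z)-c; print(n,q.round(4),np.linalg.norm(q).round(4),np.degrees(np.arctan2(-q[1],-q[0])).round(1))
g=cv2.cvtColor(d["img"],cv2.COLOR_RGB2GRAY); sub=g[130:265,235:372]; 
cv2.imwrite("pics/w1z.png",cv2.resize(d["img"][120:270,220:380,::-1],None,fx=4,fy=4,interpolation=cv2.INTER_CUBIC))
m=((g<70)*255).astype(np.uint8); m[:165]=0; m[245:]=0; m[:,:262]=0; m[:,340:]=0
cs=max(cv2.findContours(m,0,2)[0],key=cv2.contourArea); print(cv2.minEnclosingCircle(cs), cv2.boundingRect(cs))
```

```text
zero [-0.0394 -0.0005] 0.0394 0.8
ptr [-0.0164 -0.0304] 0.0345 61.7
line top [-0.0098 -0.0178] 0.0203 61.2
line bot [ 0.0001 -0.0007] 0.0007 96.7
rim L [ 0.0399 -0.0251] 0.0471 147.8
rim R [-0.0429  0.0173] 0.0462 -22.0
rim T [-0.0226 -0.0438] 0.0493 62.7
((302.5, 203.0), 38.16094207763672) (269, 165, 69, 77)
```

View pics/w1z.png

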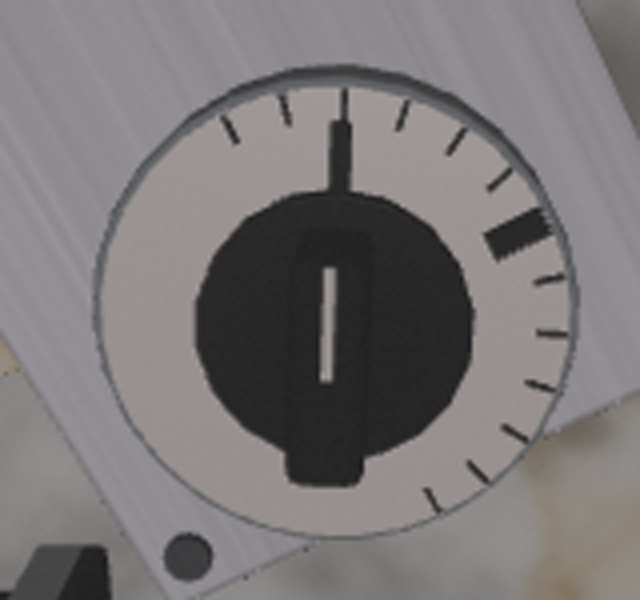

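Request:
step_arm --motion '[{"travel":[30,-12,0],"twist":[1.4,0,0],"hand":60},{"travel":[60,-12,0],"twist":[1.4,0,0],"hand":60},{"travel":[90,-12,0],"twist":[1.4,0,0],"hand":60},{"travel":[99,-12,0],"twist":[1.4,0,0],"hand":60},{"travel":[99,-12,0],"twist":[1.4,0,0],"hand":60}]'

```text
t: 2.6
eef_pos: [0.5859, 0.0606, 0.0561]
orientation: [-0.266, 0.656, 0.266, 0.655]
contact_force: [-0.8, -0.3, 1.7]
gripper_width: 0.0654
```

Run:
```python
from stage import *
print(goal(st(0,.12,.056),134.2), bot.observe()["contact_force"])
d=cam("wrist"); cv2.imwrite("pics/w2.png",d["img"][:,:,::-1])
```

```text
(array([ 0.1, -0.8,  0.4]), [array([ 0. , -0.1, -0.1]), array([-1.8e+02,  1.0e-01, -1.0e-01])]) [-0.76698169 -0.297331    1.70003587]
```

View pics/w2.png

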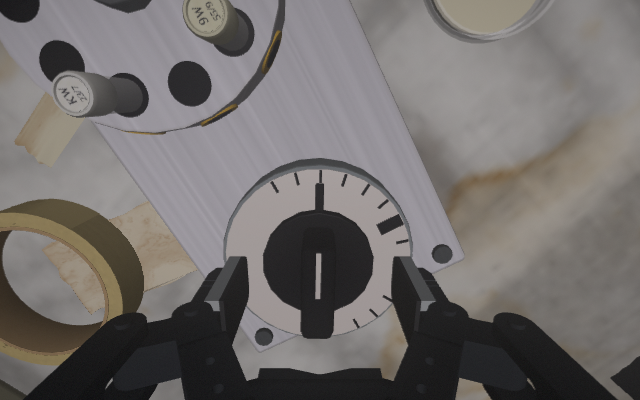

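The bar sits centred between the pads, with its line at x=318 and the jaws at 246 and 393, and it is aligned. Now I close.

Request:
step_arm --motion '[{"travel":[0,0,0],"twist":[0,0,0],"hand":255},{"travel":[0,0,0],"twist":[0,0,0],"hand":255},{"travel":[0,0,0],"twist":[0,0,0],"hand":255},{"travel":[0,0,0],"twist":[0,0,0],"hand":255},{"travel":[0,0,0],"twist":[0,0,0],"hand":255},{"travel":[0,0,0],"twist":[0,0,0],"hand":255}]'

```text
t: 3.25
eef_pos: [0.5869, 0.0602, 0.0574]
orientation: [-0.266, 0.655, 0.266, 0.656]
contact_force: [-3.2, 1.9, 7.7]
gripper_width: 0.0128
```

Request:
step_arm --motion '[{"travel":[0,0,0],"twist":[7,0,0],"hand":255},{"travel":[0,0,0],"twist":[15,0,0],"hand":255},{"travel":[0,0,0],"twist":[23,0,0],"hand":255},{"travel":[0,0,0],"twist":[31,0,0],"hand":255},{"travel":[0,0,0],"twist":[39,0,0],"hand":255},{"travel":[0,0,0],"twist":[47,0,0],"hand":255},{"travel":[0,0,0],"twist":[55,0,0],"hand":255},{"travel":[0,0,0],"twist":[61.5,0,0],"hand":255}]'

```text
t: 4.05
eef_pos: [0.5869, 0.0602, 0.0574]
orientation: [0.109, 0.699, -0.108, 0.699]
contact_force: [-4.4, 1.7, 8.2]
gripper_width: 0.0129
```

Request:
step_arm --motion '[{"travel":[0,0,0],"twist":[0,0,0],"hand":255},{"travel":[0,0,0],"twist":[0,0,0],"hand":255},{"travel":[0,0,0],"twist":[0,0,0],"hand":255}]'

```text
t: 4.35
eef_pos: [0.5869, 0.0602, 0.0574]
orientation: [0.107, 0.699, -0.106, 0.699]
contact_force: [-3.8, 1.7, 8.8]
gripper_width: 0.0126
```

Run:
```python
from stage import *
print(goal(st(0,.12,.056),72.7))
d=cam("wrist"); cv2.imwrite("pics/w3.png",d["img"][100:400,160:480,::-1].repeat(2,0).repeat(2,1))
```

```text
(array([ 1.4, -0. , -0.2]), [array([-0. ,  0. , -0.1]), array([ 1.8e+02, -1.0e-01, -0.0e+00])])
```

View pics/w3.png

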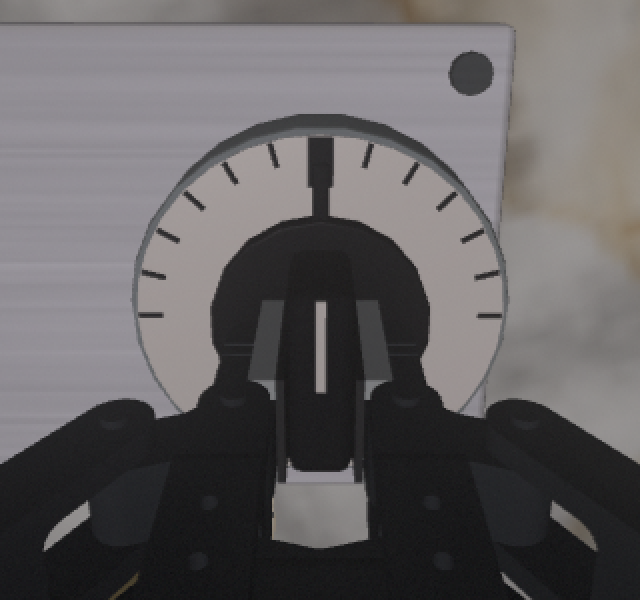

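The pointer (column 321) meets the wide zero mark (columns 307–333), so the dial is at zero. Next I release and lift.

Request:
step_arm --motion '[{"travel":[0,0,0],"twist":[0,0,0],"hand":60},{"travel":[0,0,0],"twist":[0,0,0],"hand":60},{"travel":[0,0,0],"twist":[0,0,0],"hand":60},{"travel":[0,0,0],"twist":[0,0,0],"hand":60},{"travel":[-30,0,0],"twist":[0,0,0],"hand":60},{"travel":[-70,0,0],"twist":[0,0,0],"hand":60},{"travel":[-110,0,0],"twist":[0,0,0],"hand":60},{"travel":[-120,0,0],"twist":[0,0,0],"hand":60}]'

```text
t: 5.2
eef_pos: [0.5891, 0.0597, 0.1808]
orientation: [0.107, 0.697, -0.106, 0.701]
contact_force: [1.4, 0.6, 0.1]
gripper_width: 0.0656
```

Run:
```python
from stage import *
print(bot.observe()["eef_pos"],goal(st(0,-.118,.15),-17.3))
d=cam("wrist"); cv2.imwrite("pics/w4.png",d["img"][:,:,::-1])
```

```text
[0.58913527 0.05968962 0.18079768] (array([  30.4, -238.2,   -2.5]), [array([89.9,  0.2, -0.4]), array([-90.1,   0.4,   0.2])])
```

View pics/w4.png

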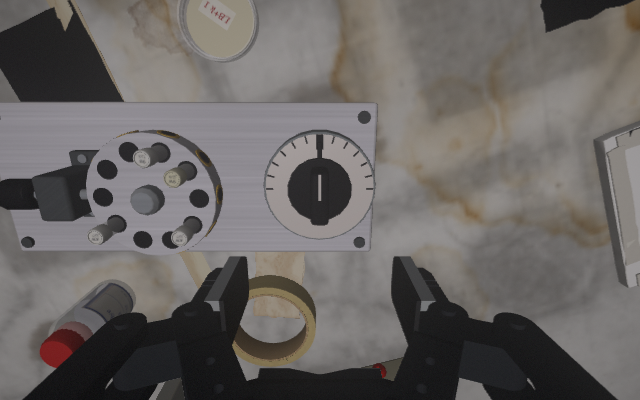

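The dial stayed at zero after release: the pointer is at (319,150), in line with the wide mark. Next I move above the knob.

Request:
step_arm --motion '[{"travel":[0,-238,-2],"twist":[90,0,0],"hand":40},{"travel":[0,-238,-2],"twist":[90,0,0],"hand":40},{"travel":[0,-238,-2],"twist":[90,0,0],"hand":40},{"travel":[0,-238,-2],"twist":[90,0,0],"hand":40},{"travel":[0,-238,-2],"twist":[90,0,0],"hand":40},{"travel":[0,-238,-2],"twist":[90,0,0],"hand":40},{"travel":[0,-238,-2],"twist":[90,0,0],"hand":40},{"travel":[0,-238,-2],"twist":[90,0,0],"hand":40}]'

```text
t: 6.05
eef_pos: [0.5131, -0.1671, 0.1749]
orientation: [0.484, 0.516, -0.485, 0.514]
contact_force: [0.4, -0.4, -0.8]
gripper_width: 0.0722
```

Request:
step_arm --motion '[{"travel":[0,0,0],"twist":[8,0,0],"hand":40},{"travel":[0,0,0],"twist":[16,0,0],"hand":40},{"travel":[0,0,0],"twist":[21,0,0],"hand":40},{"travel":[0,0,0],"twist":[21,0,0],"hand":40},{"travel":[0,0,0],"twist":[21,0,0],"hand":40}]'

```text
t: 6.55
eef_pos: [0.5135, -0.1666, 0.1755]
orientation: [-0.568, -0.421, 0.568, -0.42]
contact_force: [-0.0, 0.6, 0.7]
gripper_width: 0.0719
```

Run:
```python
from stage import *
print(bot.observe()["eef_pos"],bot.observe()["joint_pos"],goal(st(0,-.120,.046),-17.3))
d=cam("wrist"); cv2.imwrite("pics/w5.png",d["img"][:,:,::-1])
print(proj(d,[st(0,-.105,.0625),st(0,-.131,.0625),st(-.0125,-.118,.05),st(.0125,-.118,.05)]))
```

```text
[ 0.51353734 -0.16664529  0.17550841] [-4.49198344e-01  3.68574170e-01 -2.32169581e-01  9.71343706e-01
 -4.20923616e-05  1.41756891e+00] (array([129.5,   2.5,   1.6]), [array([ 0.3, -0. ,  0.1]), array([-1.797e+02, -1.000e-01, -0.000e+00])])
[[322.87603726 185.93145231]
 [322.5918222  219.17473453]
 [306.65732488 198.00168964]
 [338.58914642 198.18588957]]
```

View pics/w5.png

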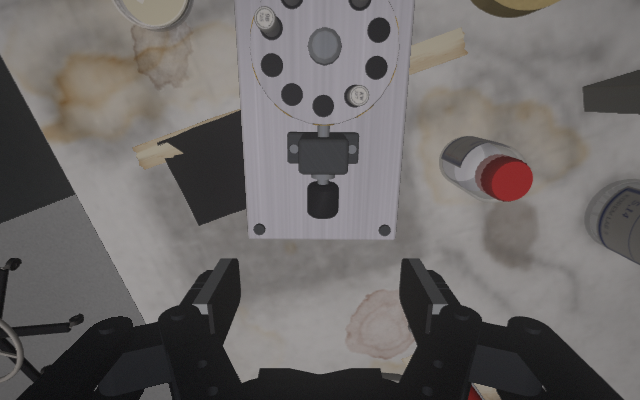

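The knob is at (307–339, 179–218), matching the prediction. I descend over it and close.

Request:
step_arm --motion '[{"travel":[40,2.5,1.5],"twist":[0,0,0],"hand":40},{"travel":[80,2.5,1.5],"twist":[0,0,0],"hand":40},{"travel":[115,2.5,1.5],"twist":[0,0,0],"hand":40},{"travel":[129,2.5,1.5],"twist":[0,0,0],"hand":40},{"travel":[129,2.5,1.5],"twist":[0,0,0],"hand":40},{"travel":[129,2.5,1.5],"twist":[0,0,0],"hand":40}]'

```text
t: 7.2
eef_pos: [0.516, -0.169, 0.0476]
orientation: [0.569, 0.42, -0.569, 0.42]
contact_force: [1.3, 0.5, -0.0]
gripper_width: 0.0721
```

Run:
```python
from stage import *
print(bot.observe()["contact_force"],goal(st(0,-.120,.046),-17.3))
d=cam("wrist"); cv2.imwrite("pics/w6.png",d["img"][:,:,::-1])
```

```text
[ 1.28774269  0.49250791 -0.00574076] (array([ 1.6, -0.8,  0. ]), [array([ 0.2, -0. ,  0. ]), array([-179.8,   -0. ,   -0. ])])
```

View pics/w6.png

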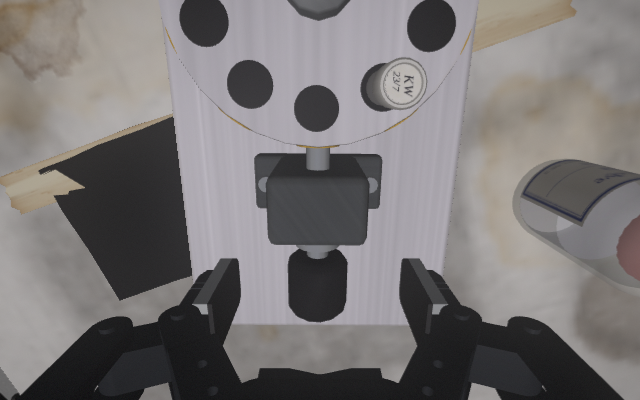

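The knob (289–347, 248–321) lies between the pads, slightly left of the 320 centre. I close with a 1 mm correction.

Request:
step_arm --motion '[{"travel":[1,-1,0],"twist":[0,0,0],"hand":40},{"travel":[1,-1,0],"twist":[0,0,0],"hand":255},{"travel":[1,-1,0],"twist":[0,0,0],"hand":255},{"travel":[1,-1,0],"twist":[0,0,0],"hand":255},{"travel":[1,-1,0],"twist":[0,0,0],"hand":255},{"travel":[1,-1,0],"twist":[0,0,0],"hand":255},{"travel":[1,-1,0],"twist":[0,0,0],"hand":255}]'

```text
t: 7.95
eef_pos: [0.515, -0.1687, 0.0469]
orientation: [0.569, 0.42, -0.569, 0.42]
contact_force: [-1.8, 1.1, 5.6]
gripper_width: 0.0233
```

Request:
step_arm --motion '[{"travel":[0,0,2],"twist":[0,0,0],"hand":255},{"travel":[0,0,5],"twist":[0,0,0],"hand":255},{"travel":[0,0,8],"twist":[0,0,0],"hand":255},{"travel":[0,0,11],"twist":[0,0,0],"hand":255},{"travel":[0,0,14],"twist":[0,0,0],"hand":255},{"travel":[0,0,16],"twist":[0,0,0],"hand":255},{"travel":[0,0,17],"twist":[0,0,0],"hand":255},{"travel":[0,0,17],"twist":[0,0,0],"hand":255}]'

```text
t: 8.75
eef_pos: [0.5105, -0.1832, 0.0469]
orientation: [0.57, 0.421, -0.567, 0.42]
contact_force: [1.4, 9.5, 7.9]
gripper_width: 0.0229
```

Run:
```python
from stage import *
s=bot.observe(); R=Rn.from_quat(s["orientation"]); print("force tool",R.inv().apply(s["contact_force"]).round(1)); print("moved tool z",R.inv().apply(s["eef_pos"]-np.array([.515,-.1687,.0469]))*1000)
d=cam("wrist"); cv2.imwrite("pics/w7.png",d["img"][:,:,::-1])
```

```text
force tool [-7.9 -1.4 -9.5]
moved tool z [-0.03016056 -0.0500088  15.19527066]
```

View pics/w7.png

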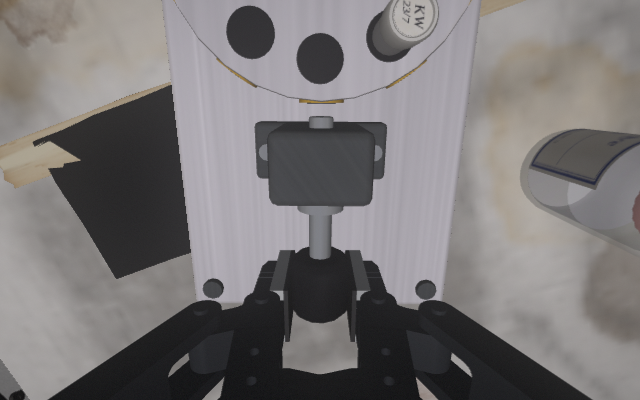

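The plunger has come back with the knob and has not slipped: the knob is still at rows 248–321 and the nose is out of the rim at (320,122). It has travelled about 15 mm, so I pull on to the stop.

Request:
step_arm --motion '[{"travel":[0,0,1],"twist":[0,0,0],"hand":255},{"travel":[0,0,2],"twist":[0,0,0],"hand":255},{"travel":[0,0,3],"twist":[0,0,0],"hand":255},{"travel":[0,0,3.5],"twist":[0,0,0],"hand":255},{"travel":[0,0,3.5],"twist":[0,0,0],"hand":255},{"travel":[0,0,3.5],"twist":[0,0,0],"hand":255}]'

```text
t: 9.4
eef_pos: [0.5096, -0.1861, 0.0469]
orientation: [0.57, 0.421, -0.567, 0.42]
contact_force: [2.6, 13.0, 7.1]
gripper_width: 0.023
```

Run:
```python
from stage import *
s=bot.observe(); R=Rn.from_quat(s["orientation"]); print("force tool",R.inv().apply(s["contact_force"]).round(1)); print("moved tool z",R.inv().apply(s["eef_pos"]-np.array([.515,-.1687,.0469]))*1000)
d=cam("wrist"); cv2.imwrite("pics/w8.png",d["img"][:,:,::-1])
d=cam("top"); cv2.imwrite("pics/top2.png",d["img"][:,:,::-1])
d=cam("side"); cv2.imwrite("pics/side2.png",cv2.resize(d["img"][150:320,210:430,::-1],None,fx=3.5,fy=3.5))
```

```text
force tool [ -7.   -1.3 -13.3]
moved tool z [-0.07157644 -0.07493062 18.17265888]
```

View pics/w8.png

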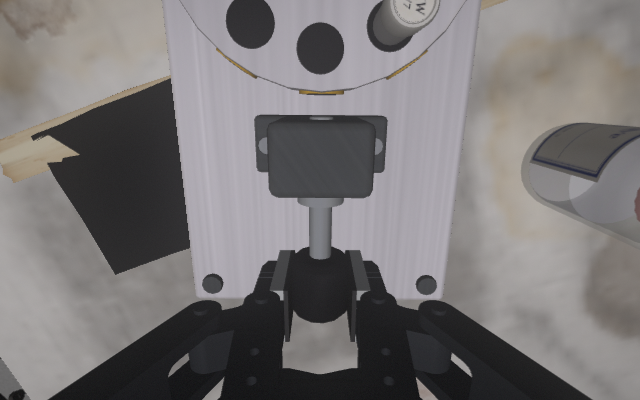

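View pics/top2.png

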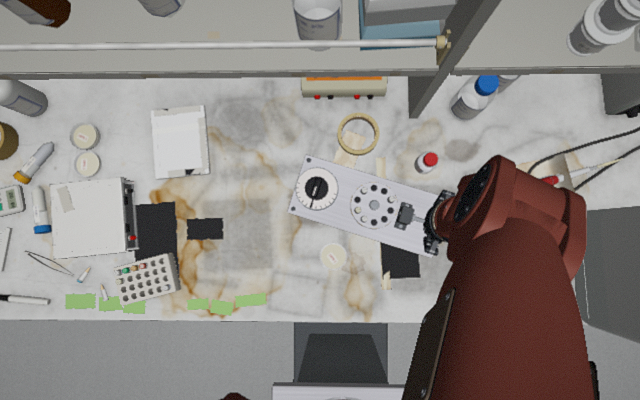

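View pics/side2.png

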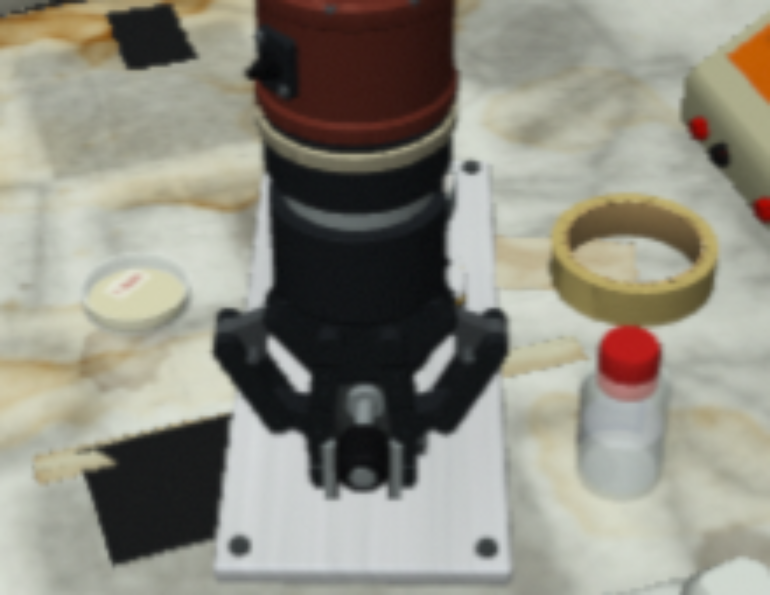

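Request:
step_arm --motion '[{"travel":[0,0,0],"twist":[0,0,0],"hand":255},{"travel":[0,0,0.5],"twist":[0,0,0],"hand":255},{"travel":[0,0,1],"twist":[0,0,0],"hand":255},{"travel":[0,0,1],"twist":[0,0,0],"hand":255},{"travel":[0,0,1],"twist":[0,0,0],"hand":255},{"travel":[0,0,1],"twist":[0,0,0],"hand":255},{"travel":[0,0,1],"twist":[0,0,0],"hand":255},{"travel":[0,0,1],"twist":[0,0,0],"hand":255}]'

```text
t: 10.35
eef_pos: [0.5095, -0.1861, 0.0469]
orientation: [0.57, 0.422, -0.566, 0.419]
contact_force: [3.5, 15.9, 9.0]
gripper_width: 0.0233
```

Run:
```python
from stage import *
d=cam("wrist"); cv2.imwrite("pics/w9.png",d["img"][:,:,::-1])
s=bot.observe(); R=Rn.from_quat(s["orientation"]); print("force tool",R.inv().apply(s["contact_force"]).round(1)); print("moved tool z",R.inv().apply(s["eef_pos"]-np.array([.515,-.1687,.0469]))*1000)
d=cam("top"); cv2.imwrite("pics/top3.png",cv2.resize(d["img"][110:280,280:460,::-1],None,fx=3.5,fy=3.5,interpolation=cv2.INTER_CUBIC))
```

```text
force tool [ -7.8  -0.9 -16.5]
moved tool z [-0.06551733 -0.13226297 18.18591992]
```

View pics/w9.png

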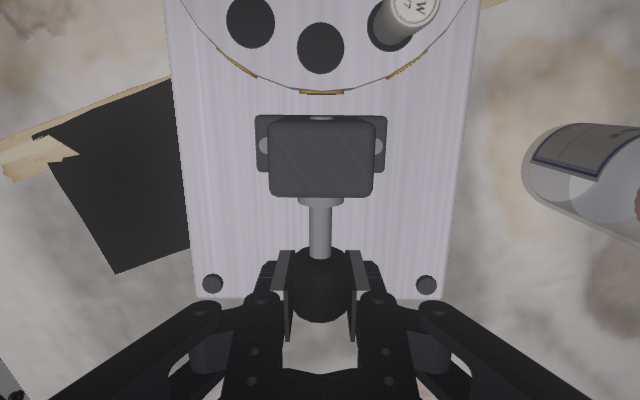

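View pics/top3.png

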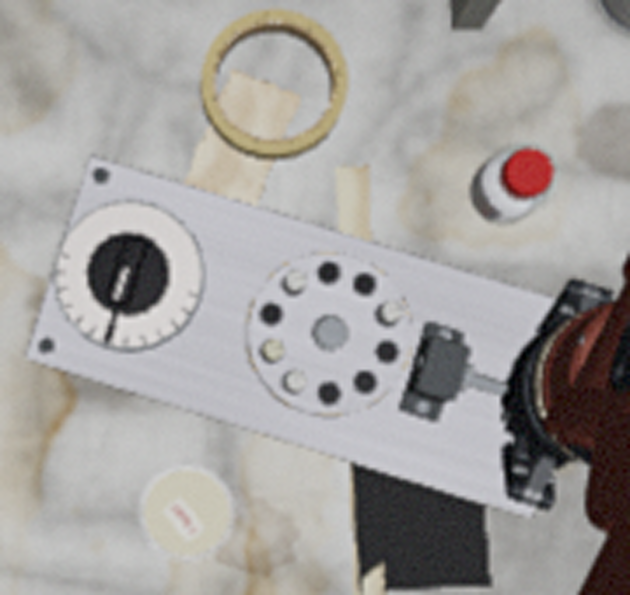

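The plunger is against its stop: travel stayed at 18.2 mm while the force rose to 16.5 N. The pointer sits on the zero mark at about (110,330), and the bystanders have not moved.

```bash
python3 -c "
from workcell import bot
print(bot.hand_in())"
```

```text
the job is handed in; nothing more can be done
None
```

The carousel is free: the dial is at zero, and the gripper is holding the index plunger out against its back stop. I handed the job in like that at about 10.5 s; the hand-in reports no verdict.

- **Dial:** I measured it at about 61.5° from zero, gripped the bar and turned it clockwise by that amount. The wrist picture then showed the pointer in the middle of the wide zero mark. It was still there after release and in the last top picture.
- **Plunger:** The knob moved back 18.2 mm without slipping in the fingers. When I asked for 1 mm more, the travel stayed the same and the pull rose from 13 to 16.5 N, so it is on its stop. The nose is out of the rim.
- **Bystanders:** By eye, the bottle, tape roll and dish had not moved in the last pictures; I did not measure their positions again.

No checks failed. The only small disagreement was the first dial reading from the top camera, about 64°. I used the wrist camera's 61.5° because it also agreed with the 15° scale marks.

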